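# Clamp a tube rack on the shaker and start it

### The job

Load the blue tube rack into the empty nest of the rack shaker: if the hold-down clamp is shut, first swing its red handle all the way back to open it, then carry the rack over upright and set it down flat between the corner guides, either way round. Swing the handle up and forward again until the clamp locks with its pad pressing on the rack's lid, and only then press the green start button fully down and let it go. Leave the orange rack, the glass flask and the stack of cups where they stand.

Things in the scene. Friction and masses are not known exactly. Their poses are not given: they have to be found in the camera images.
- shaker: rack shaker fixed to the bench: white housing 270 (x) by 280 mm (y), top at 75 mm. Origin: centre of its underside on the bench; x to its rear (control strip in front), y to its left (clamp side), z up. Positions below use this frame. Aluminium platform 190 (x) by 256 mm (y), centre at (30, 10) mm, top at 95 mm; clamp block on it: 55 mm in x, y 25 to 135 mm, 138 mm high, cheek plates to 186 mm
- nest (a point): centre of the nest floor on the platform, at (30, -67, 95) mm of the shaker, same axes. Takes a rack 136 mm along x by 58 mm along y with 2.5 mm play all round; four steel corner guides, 23 mm high, flared at the top, leave the middle 90 mm of the long sides free. A seated rack's origin lies here
- clamp_handle (a joint): angle of the red clamp handle, rad: 0 = upright, clamp shut (stop); it swings back toward the shaker's +y to 1.45 = fully open (stop). An over-centre spring snaps it to whichever end is nearer (changing over near 0.78), so it starts shut or fully open. A toggle linkage moves the hold-down arm: level over the nest at 0, 0.5 rad up at 0.77, about 1.6 rad (standing up, nest free) at 1.45
- clamp_hinge (a point): the handle's hinge axis, along the shaker's x, at (30, 118, 156) mm of the shaker. The spring resists with up to about 7 N at the grip when the handle leaves either end. With a rack in the nest the pad meets the lid at a handle angle of about 0.27; push on past dead centre at 0.07 to the stop at 0, where it stays locked
- clamp_grip (a point): middle of the red grip, 90 mm from the hinge axis. The grip is 22 mm wide (along the hinge axis), 18 mm thick and 75 mm long, from 50 to 125 mm from the hinge. Pinched from above across its 22 mm it turns between the pads as it swings about the hinge; it can also be pushed
- clamp_pad: black rubber pressure pad on a sprung spindle at the end of the hold-down arm. Origin: on the arm's pivot axis, at (30, 53, 174) mm of the shaker; z: along the spindle, up when shut. With a rack loaded and the clamp locked, the lid holds the arm 0.05 rad above its empty shut position and the pad presses on the middle of the lid with 3 to 4 N
- start_top (a point): top of the green push button on the black control strip at the shaker's front, 30 mm across, its top at (-90, -65, 96) mm of the shaker
- start (a joint): travel of the start button, m: 0 = out, 0.006 = fully down, which takes 5 N; it springs back
- blue_rack: the rack to load: blue tube rack with yellow (some white) caps under a clear flat lid, a rigid closed block 136 mm (its x) by 58 mm (its y) by 51 mm high, about 0.3 kg (0.2 to 0.45); grasp it across the 58 mm. Origin: centre of its underside; z up. It lies on the bench, its long side roughly along world y
- orange_rack: a like rack in orange with red caps, same size, standing near the blue one; it stays where it is. Origin: centre of its underside
- flask: conical glass flask, 84 mm across its foot, 142 mm high, left of the shaker; leave it. Origin: centre of its underside
- cups: stack of ribbed paper cups, 88 mm across, 93 mm high, beyond the shaker on the right; leave it. Origin: centre of its underside
- pad_sole (a point): centre of the pad's flat sole, 26 mm across, 120 mm from the arm's pivot axis. Clamp shut and empty: over the centre of the nest, 45 mm above its floor, 6 mm lower than a rack's lid would be; clamp open: up beside the nest, about 90 mm toward the clamp and 200 mm above the nest floor
There are look-alikes about, which are no part of the job. Leave any brown or purple look-alike of the blue_rack alone.

How it is judged:
By the outcome, as a careful person would: the job done as asked, in the order asked, and still so for the second after the job is handed in, with the robot touching nothing.
It also fails if it takes over 72 s, if anything falls off the work surface, if the arm or the gripper's body presses on something with over 40 N, if the wrist force passes 120 N, or if a joint passes its speed limit or range.

### The arm

A 6-joint arm with a two-finger parallel gripper is mounted at the origin on the work surface. World frame = base frame: x ahead of the robot, y to its left, z up, the work surface at z = 0. Lengths are in m, angles in rad, forces in N, time in s.
With the tool pointing down it reaches from about 0.35 to 0.85 m from the base axis. Payload 8.1 kg.
Tool frame: the origin (TCP) lies midway between the tips of the shut fingers; the grasp point (between the pads) lies 19 mm behind it (robot.grip_point_offset is the distance from the TCP to the grasp point, in m); z points along the fingers, y is the line along which they close (so a half turn about z gives the same grasp; the last joint's range is limited). The gripper opens to 93 mm and grips with 3 to 60 N. Pads are 15 mm wide; open, the fingers measure 128 mm over their backs; the gripper's body (75 mm by 188 mm) begins 65 mm behind the grasp point.
Start: joints at [-1.189, 0.13, 1.488, -0, 1.523, -0.085], TCP at [0.27, -0.536, 0.219] pointing down, gripper open.
Joint ranges: [-2.96, 2.96], [-0.89, 2.26], [0.02, 2.5], [-1.34, 4.48], [0, 2.73], [-2.66, 2.66]. Speed limits (rad/s): [2.39, 2.39, 2.79, 3.14, 3.14, 3.14].

### API

Orientations are given as a rotation vector (axis times angle).
In Python, from plant import robot, read_camera, job gives the robot as it stands.
- The arm moves only by the shell command python3 -m inch 'ROWS' [FORCE]. ROWS is JSON, one flat list of numbers, 5 for each row, row after row: the shift along the world's x, y, z in mm, then the turn about the world's z in degrees, then the opening in per cent of the stroke, from 0 (shut) to 100 (fully open). In form: [dx, dy, dz, yaw, hand, dx, dy, dz, yaw, hand, ...]. A call has 1 to 10 rows; each row is the pose to reach, as a shift and turn from the pose commanded when the call began; what a row does not reach only later rows make up. A row lasts 1/12 s, in which the tool goes at most 41.7 mm and 7.16 degrees, less where a joint would pass 70% of its speed; a pose out of reach is approached as far as the arm can. A call with a gripper value outside its range is refused whole. The fingers move at their own pace and stop on an object; FORCE is the grip in N (left out, the last holds). Time passes only in rows, so rows that repeat a pose let the fingers close. It gives the time, the measured TCP pose, the force, the opening and the grip force at its end, in the units of the state.
- robot.read_state(): the state, without advancing time (a new reading comes with each control period).
- read_camera(name): name is "side" or "top" or "wrist"; returns a dict with "image" (480x640x3 uint8, blue, green, red), "K" (3x3 intrinsics, pixels), "extrinsics" (4x4, takes a point from world to camera coordinates); the wrist camera has in their place "mount" (4x4, takes a point from camera to tool coordinates, whose origin is the TCP and whose axes are the flange's). Camera axes: x right, y down, z forward; pixel columns grow to the right and rows downward; lengths in m; the calibration is good to about 2 mm. A picture is of the moment at which its call begins: read the wrist's pose just before it. There is no depth.
- job.close_job(): hands the job in; it is judged then, once.
The state is a dict: "t": time; "q": joint angles; "dq": joint speeds; "joint_torque": joint torques, N m; "tool_pos": TCP position; "orientation": TCP orientation; "force": force on the tool from outside, world axes, zero at the start; "wrist_torque": the same for the moment, N m; "opening": finger opening in m; "gripper_force": force on a finger pad.
Only numpy, scipy, OpenCV 4.12 (cv2) and the standard library are available. Lean on these libraries where they do the work, as an engineer would, in place of code of your own. Each camera call takes 0.05 s, during which the arm holds its last target. There are 200 camera calls.

## Working session

There is one attempt and no reset: what is moved stays moved. The work goes in short steps, Python scripts to look and compute and a shell command to move; the robot and the scene stay as the last step left them, time stands still between calls to the robot, and variables do not carry over. Pictures are saved under pics/ and viewed, at most 10 in all, crops included, and the job is handed in when it is done.

```bash
mkdir -p pics; ls
python3 - <<'E'
from plant import robot, read_camera
import cv2,numpy as np
s=robot.read_state();print(s['t'],s['tool_pos'],s['orientation'],s['opening'],robot.grip_point_offset)
for n in('top','side','wrist'):
    c=read_camera(n);cv2.imwrite(f'pics/{n}0.png',c['image'])
    print(n,c['K'],c.get('extrinsics',c.get('mount')))
E
```

```text
pics
0.0 [ 0.26979949 -0.535278    0.21760197] [-3.05464170e+00 -7.26187329e-01  4.38936310e-04] 0.09316998775777403 0.0188
top [[557.65352611   0.         319.82185606]
 [  0.         557.65352611 238.02778491]
 [  0.           0.           1.        ]] [[-1.12342256e-03 -9.99997551e-01 -1.90656149e-03 -1.43085419e-02]
 [-9.94823093e-01  1.31134222e-03 -1.01613458e-01  4.97856547e-01]
 [ 1.01615709e-01  1.78253655e-03 -9.94822130e-01  1.57606141e+00]
 [ 0.00000000e+00  0.00000000e+00  0.00000000e+00  1.00000000e+00]]
side [[511.99293712   0.         320.16962779]
 [  0.         511.99293712 248.09188002]
 [  0.           0.           1.        ]] [[-0.68876264 -0.72460651  0.02348239  0.32927162]
 [-0.42194099  0.3743089  -0.82574733  0.35194321]
 [ 0.58955222 -0.5786521  -0.56355117  1.15359907]
 [ 0.          0.          0.          1.        ]]
wrist [[375.33593488   0.         322.55387321]
 [  0.         375.33593488 239.74491372]
 [  0.           0.           1.        ]] [[ 4.04201382e-04 -9.61645876e-01 -2.74293721e-01  7.61591487e-02]
 [ 9.99999542e-01  6.26626869e-04 -7.23282860e-04 -5.00446917e-04]
 [ 8.67421795e-04 -2.74293303e-01  9.61645689e-01 -1.66463096e-01]
 [ 0.00000000e+00  0.00000000e+00  0.00000000e+00  1.00000000e+00]]
```

View pics/top0.png

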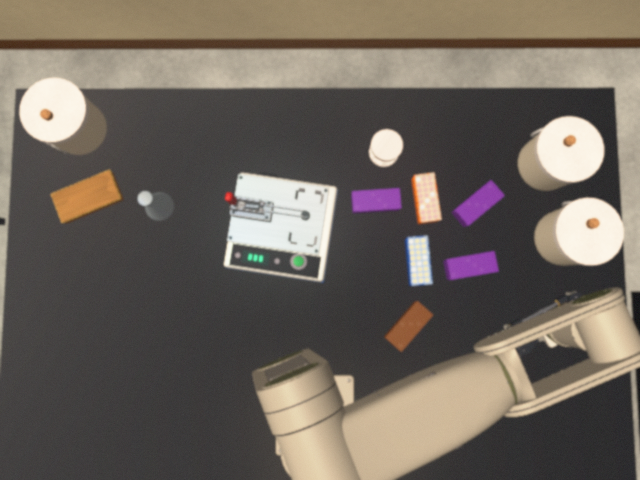

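View pics/side0.png

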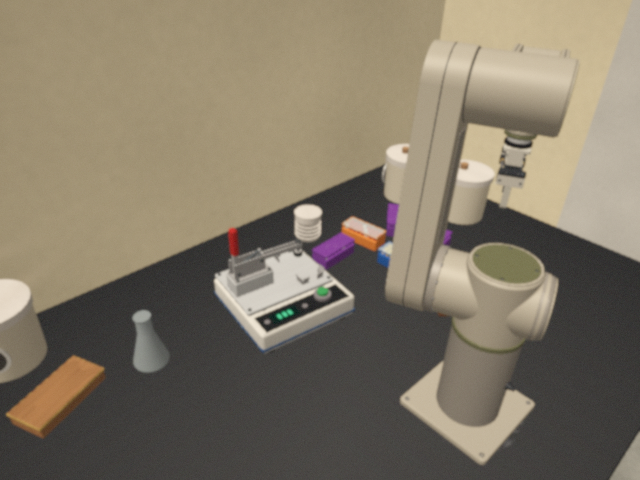

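The clamp is shut: the red handle stands upright at top (229,197) and the arm lies over the nest, with the pad at (305,215). Candidates for the rack are blue (419,261), orange (427,198), purple (376,200), (479,203) and (472,265), and brown (409,326). I choose the blue one with yellow/white caps at (419,261) and will check it in a close crop.

```bash
cat > h.py <<'E'
import numpy as np,cv2
from scipy.spatial.transform import Rotation as R
from plant import robot,read_camera
def cam(n):
    if n!='wrist':
        c=read_camera(n);return c['image'],c['K'],c['extrinsics']
    s=robot.read_state();c=read_camera(n)
    T=np.eye(4);T[:3,:3]=R.from_rotvec(s['orientation']).as_matrix();T[:3,3]=s['tool_pos']
    return c['image'],c['K'],np.linalg.inv(T@c['mount'])
def onplane(uv,K,E,z):
    uv=np.atleast_2d(uv).astype(float);d=np.linalg.solve(K,np.c_[uv,np.ones(len(uv))].T)
    d=E[:3,:3].T@d;o=-E[:3,:3].T@E[:3,3]
    return (o[:,None]+d*(z-o[2])/d[2]).T
def proj(P,K,E):
    P=np.atleast_2d(P);q=K@(E[:3,:3]@P.T+E[:3,3:]);return (q[:2]/q[2]).T
E
python3 - <<'E'
from h import *
im,K,E=cam('top')
cv2.imwrite('pics/crop1.png',cv2.resize(im[160:300,215:445],None,fx=3.4,fy=3.4,interpolation=cv2.INTER_CUBIC))
hsv=cv2.cvtColor(im,cv2.COLOR_BGR2HSV)
# shaker
c=[[238,173],[336,186],[323,280],[225,267]]
print('corners',onplane(c,K,E,.075).round(4))
def blob(lo,hi,box,z):
    m=cv2.inRange(hsv,lo,hi);x0,y0,x1,y1=box;k=np.zeros_like(m);k[y0:y1,x0:x1]=m[y0:y1,x0:x1]
    p=np.argwhere(k)[:,::-1];print(len(p),p.mean(0),onplane(p.mean(0),K,E,z));return p
g=blob((45,120,80),(80,255,255),(288,250,312,272),.096)
b=blob((100,90,50),(125,255,255),(395,225,445,295),.045)
r=cv2.minAreaRect(b.astype(np.float32));bx=cv2.boxPoints(r);print(bx);print(onplane(bx,K,E,.045).round(4))
E
```

```text
corners [[ 0.6772  0.2152  0.075 ]
 [ 0.6396 -0.0606  0.075 ]
 [ 0.3763 -0.0236  0.075 ]
 [ 0.4125  0.2476  0.075 ]]
53 [298.32075472 260.64150943] [[0.42856962 0.04379416 0.096     ]]
163 [407.91411043 260.40490798] [[ 0.43198529 -0.26363818  0.045     ]]
[[403.56552 237.22125]
 [427.5491  235.04095]
 [432.00815 284.09015]
 [408.02457 286.27045]]
[[ 0.4978 -0.2524  0.045 ]
 [ 0.5039 -0.3206  0.045 ]
 [ 0.3652 -0.3302  0.045 ]
 [ 0.3592 -0.2627  0.045 ]]
```

View pics/crop1.png

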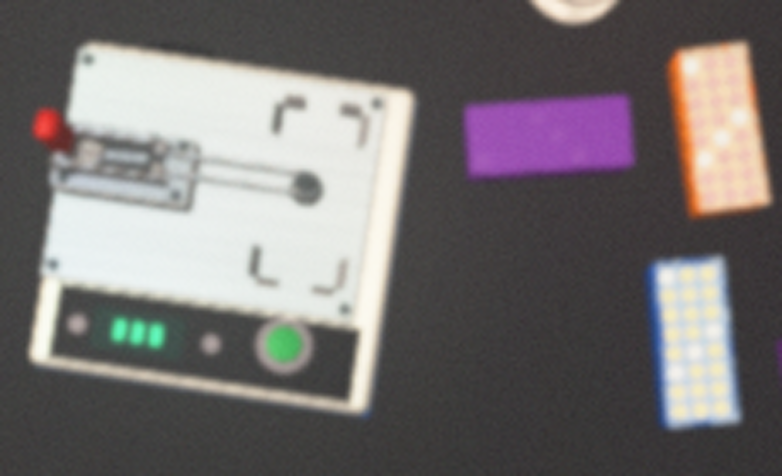

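The crop shows the blue rack with yellow/white caps at crop (695,342), with its long side along world x. The shaker outline is clear: housing corners at crop (414,92), (367,412) and (32,362), and the green button at (283,342). I'll fit both poses next.

```bash
cat > fit.py <<'E'
from h import *
from scipy.optimize import least_squares
def fit(obj,uv,K,E,x0):
    obj=np.array(obj,float)/1000;uv=np.array(uv,float)
    def w(p):
        c,s=np.cos(p[2]),np.sin(p[2]);return np.c_[p[0]+c*obj[:,0]-s*obj[:,1],p[1]+s*obj[:,0]+c*obj[:,1],obj[:,2]]
    r=least_squares(lambda p:(proj(w(p),K,E)-uv).ravel(),x0,loss='soft_l1');return r.x,r.fun.reshape(-1,2)
def pt(p,q):
    c,s=np.cos(p[2]),np.sin(p[2]);return np.array([p[0]+(c*q[0]-s*q[1])/1000,p[1]+(s*q[0]+c*q[1])/1000])
E
python3 - <<'E'
from fit import *
im,K,E=cam('top')
f=lambda a:np.array(a)/3.4+[215,160]-.35
p,r=fit([[135,-140,75],[-135,-140,75],[-135,140,75],[-65,138,95],[-65,-118,95],[125,138,95],[-90,-65,96]],
 f([[414,92],[367,412],[32,362],[42,277],[357,326],[85,43],[283,342]]),K,E,[.52,.1,-.13])
print('shaker',p,r.round(1).tolist())
for n,q in dict(nest=(30,-67),hinge=(30,118),start=(-90,-65)).items():print(n,pt(p,q).round(4))
b,r=fit([[68,29,51],[68,-29,51],[-68,-29,51],[-68,29,51],[68,29,0],[-68,29,0]],f([[663,262],[723,258],[740,422],[681,427],[651,264],[665,428]]),K,E,[.43,-.29,.05])
print('blue',b,r.round(1).tolist())
E
```

```text
shaker [ 0.52716099  0.09337759 -0.15645811] [[1.5, -0.4], [0.5, 0.7], [-0.9, -0.3], [0.0, -0.7], [-0.5, -0.7], [-0.9, 0.9], [0.7, 0.6]]
nest [0.5464 0.0225]
hinge [0.5752 0.2053]
start [0.4281 0.0432]
blue [ 0.43253517 -0.30002762  0.07035844] [[-0.9, 0.1], [1.9, -0.2], [1.4, -0.3], [-1.9, -0.2], [-0.1, 1.3], [-0.1, -0.2]]
```

```bash
python3 -m inch '[0,0,30,0,0, 0,25,65,-5,0, 5,60,100,-10,0, 20,100,100,-15,0, 35,138,100,-20,0, 50,175,100,-23,0, 65,212,100,-23,0, 80,249,100,-23,0, 95,286,100,-23,0, 110,323,100,-23,0]' && python3 -m inch '[15,35,0,0,0, 30,70,0,0,0, 45,105,0,0,0, 60,140,0,0,0, 75,175,0,0,0, 95,210,0,0,0, 115,245,0,0,0, 135,280,0,0,0, 155,315,0,0,0, 170,345,0,0,0]'
```

```text
t: 1.08
tool_pos: [0.3802, -0.2108, 0.3187]
orientation: [3.14, 0.102, 0.001]
force: [0.2, -0.0, 0.2]
opening: 0.0312
gripper_force: 0.0
t: 1.92
tool_pos: [0.5508, 0.1348, 0.3182]
orientation: [-3.14, -0.104, 0.0]
force: [1.2, -0.4, -0.9]
opening: 0.0003
gripper_force: 0.0
```

```bash
cat > ov.py <<'E'
from fit import *
S=[0.52716,0.09338,-0.15646]
def ov(name,S=S,extra=[]):
    im,K,E=cam('wrist');cv2.imwrite(name.replace('.png','_raw.png'),im)
    P=[(30,118,281),(30,118,206),(-90,-65,96),(30,-67,140),(-65,-118,95),(125,-118,95),(-65,138,95),(135,-140,75),(-135,-140,75),(-38,-96,95),(98,-96,95),(-38,-38,95),(98,-38,95)]+extra
    for q in P:
        u=proj(np.r_[pt(S,q),q[2]/1000],K,E)[0]
        if abs(u).max()<2000: cv2.drawMarker(im,tuple(int(v) for v in u),(255,0,255),cv2.MARKER_CROSS,10,1);print(q,u.round(0))
    cv2.imwrite(name,im);np.savez(name.replace('.png','.npz'),K=K,E=E)
if __name__=='__main__':
    import sys;ov(sys.argv[1])
E
python3 ov.py pics/w1.png
```

```text
(30, 118, 281) [200. 220.]
(30, 118, 206) [232. 198.]
(-90, -65, 96) [396. 318.]
(30, -67, 140) [441. 229.]
(-65, -118, 95) [447. 308.]
(125, -118, 95) [505. 139.]
(-65, 138, 95) [224. 261.]
(135, -140, 75) [520. 134.]
(-135, -140, 75) [441. 354.]
(-38, -96, 95) [435. 282.]
(98, -96, 95) [476. 161.]
(-38, -38, 95) [385. 271.]
(98, -38, 95) [421. 148.]
```

View pics/w1.png

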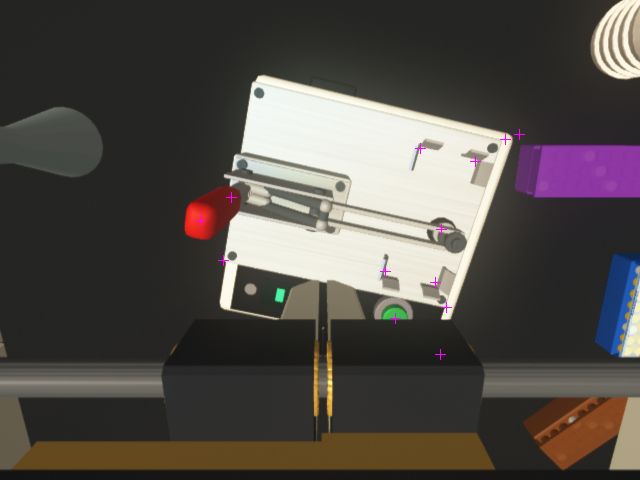

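The overlay agrees within about 8 px: the handle is at (205,220), the button at (395,315) and the pad at (450,238). I'll zoom in to refine the pose.

```bash
python3 -c "
import cv2
im=cv2.imread('pics/w1_raw.png')[70:330,210:530];cv2.imwrite('pics/w1z.png',cv2.resize(im,None,fx=2.3,fy=2.3,interpolation=cv2.INTER_CUBIC))"
```

```text
(no output)
```

View pics/w1z.png

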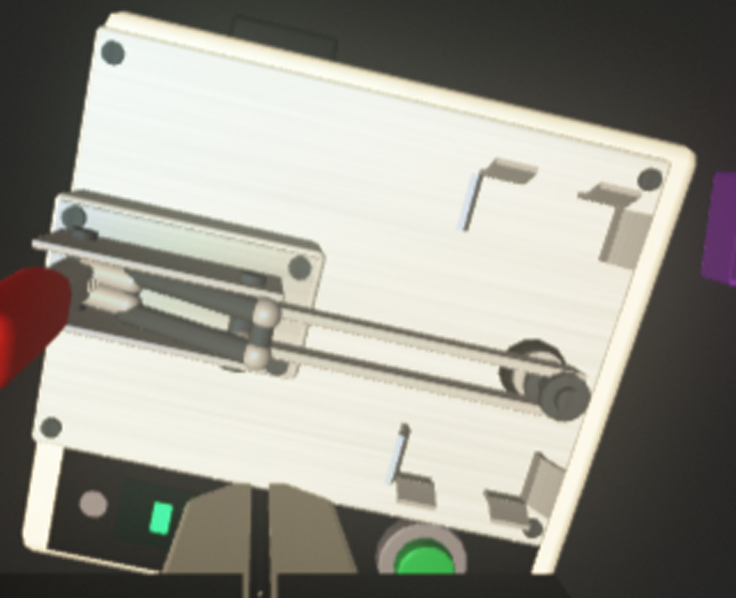

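Run:
```python
from fit import *
d=np.load('pics/w1.npz');K,E=d['K'],d['E']
f=lambda a:np.array(a)/2.3+[210,70]-.3
p,r=fit([[125,138,95],[125,-118,95],[-65,138,95],[-65,-118,95],[135,-140,75],[135,140,75],[-90,-65,96]],
 f([[98,30],[670,160],[33,438],[541,546],[694,154],[108,13],[427,568]]),K,E,[.527,.093,-.156])
print('shaker',p,r.round(1).tolist())
for n,q in dict(nest=(30,-67),hinge=(30,118),start=(-90,-65),grip=(30,207)).items():print(n,pt(p,q).round(4))
print('yaw',np.degrees(p[2]))
print((proj([np.r_[pt(p,(a,b)),.095] for a,b in((100.5,-35.5),(100.5,-98.5),(-40.5,-98.5),(-40.5,-35.5))],K,E)-[210,70])*2.3)
```

```text
shaker [ 0.52490027  0.09462739 -0.14873502] [[-1.3, -1.0], [2.1, 1.1], [-1.1, 3.3], [1.0, 1.8], [6.0, -1.6], [-2.3, -2.0], [-0.1, 3.0]]
nest [0.5446 0.0239]
hinge [0.5721 0.2069]
start [0.4263 0.0437]
grip [0.5852 0.2949]
yaw -8.521888825807412
[[476.26176838 176.79956387]
 [613.25198858 208.12524006]
 [519.34981925 496.81404555]
 [394.0000018  470.85670989]]
```

```bash
python3 -m inch '[8,15,-30,0,0, 15,28,-60,0,0, 15,28,-98,0,0, 17,43,-98,0,0, 20,58,-98,0,0, 22,73,-98,0,0, 24,88,-98,0,0, 26,103,-98,0,0, 28,116,-98,0,0, 30,130,-98,0,0]' && python3 -m inch '[0,0,0,0,0, -7,-45,0,0,0, -7,-45,40,0,0, -7,-45,80,0,0, -20,-80,80,0,0, -40,-115,80,0,0, -60,-150,80,0,100, -60,-150,80,0,100]'; python3 ov.py pics/w2.png >/dev/null
```

```text
t: 2.8
tool_pos: [0.5814, 0.2644, 0.2234]
orientation: [-3.138, -0.103, -0.006]
force: [-0.1, 0.8, 0.1]
opening: 0.0002
gripper_force: 0.0
t: 3.47
tool_pos: [0.5176, 0.1076, 0.3012]
orientation: [3.138, 0.098, -0.001]
force: [-0.2, -0.9, -0.2]
opening: 0.0092
gripper_force: 0.0
```

View pics/w2.png

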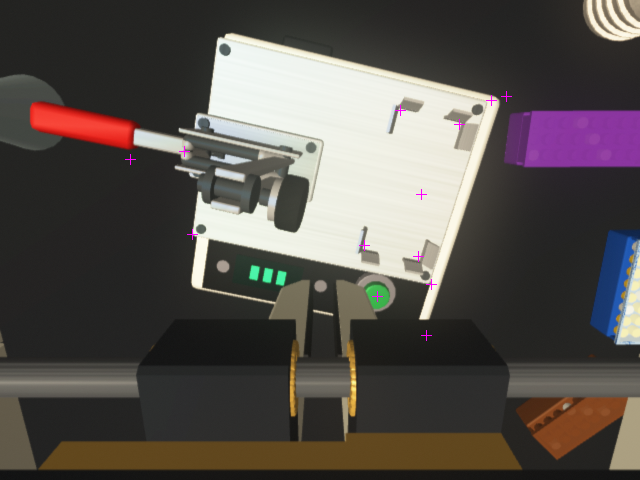

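The clamp is open (red handle back, pad standing up) and the nest is free. Next I hover over the blue rack.

```bash
python3 -m inch '[-11,-41,0,0,100, -22,-82,0,0,100, -33,-123,0,0,100, -44,-164,0,0,100, -55,-205,0,0,100, -66,-246,0,0,100, -77,-287,0,0,100, -88,-328,0,0,100, -99,-368,0,0,100, -113,-408,0,0,100]' && python3 -m inch '[0,0,0,0,100, 0,0,0,0,100,0,0,0,0,100]'
python3 - <<'E'
from fit import *
im,K,E=cam('wrist');cv2.imwrite('pics/w3.png',im);np.savez('pics/w3.npz',K=K,E=E)
h=cv2.cvtColor(im,cv2.COLOR_BGR2HSV);m=cv2.inRange(h,(100,120,40),(125,255,255));p=np.argwhere(m)[:,::-1];print(len(p),p.min(0),p.max(0))
print(robot.read_state()['orientation'])
E
```

```text
t: 4.35
tool_pos: [0.4095, -0.2912, 0.3014]
orientation: [3.139, 0.104, 0.003]
force: [0.6, -0.3, -0.7]
opening: 0.0799
gripper_force: 0.0
t: 4.6
tool_pos: [0.4099, -0.289, 0.3009]
orientation: [-3.139, -0.102, -0.001]
force: [0.2, 0.4, 0.5]
opening: 0.0927
gripper_force: 0.0
1023 [94  0] [355 218]
[-3.13949995e+00 -1.04279898e-01 -1.05518728e-03]
```

View pics/w3.png

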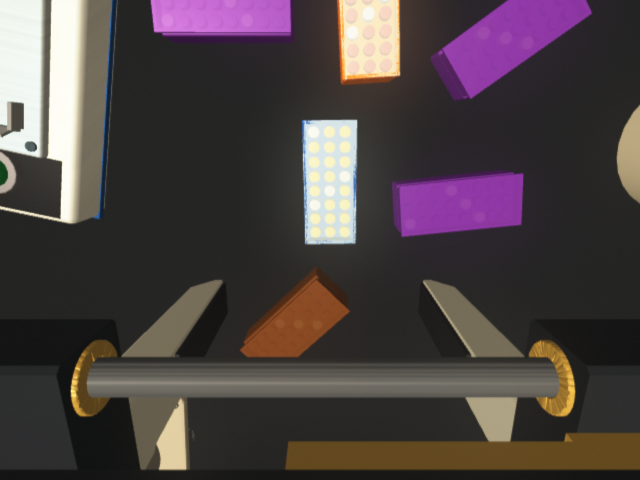

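The blue rack's lid shows at (303,121)–(356,243). The neighbouring orange, purple and brown racks are clear of the finger paths.

Run:
```python
from fit import *
d=np.load('pics/w3.npz');K,E=d['K'],d['E']
uv=[[303,121],[357,120.5],[355.5,243.5],[305.5,243.5]]
b,r=fit([[68,29,51],[68,-29,51],[-68,-29,51],[-68,29,51]],uv,K,E,[.43,-.29,.05])
print(b,np.degrees(b[2]),r.round(1).tolist());s=robot.read_state()['tool_pos'];print((b[:2]-s[:2])*1000,s)
print(onplane([[400,205],[345,80]],K,E,.045))
```

```text
[ 0.43075677 -0.2953029   0.07443642] 4.264892438026832 [[-0.4, -0.2], [0.5, -0.2], [0.0, 0.1], [-0.1, 0.5]]
[20.61484298 -6.90342245] [ 0.41014193 -0.28839948  0.30092522]
[[ 0.41239117 -0.37640952  0.045     ]
 [ 0.54000211 -0.3030674   0.045     ]]
```

Run:
```python
from h import *
im=cv2.imread('pics/side0.png');c=read_camera('side');K,E=c['K'],c['extrinsics']
S=5;x0,y0=440,100
z=cv2.resize(im[y0:y0+120,x0:x0+150],None,fx=S,fy=S,interpolation=cv2.INTER_CUBIC)
t=np.array([.2698,-.5353,.2176]);ya=np.array([np.cos(np.radians(116.7)),np.sin(np.radians(116.7)),0])
for h in(0,84,110,130,150,170,200):
    a,b,=proj(t+[0,0,h/1e3]+ya*.094,K,E)[0],proj(t+[0,0,h/1e3]-ya*.094,K,E)[0]
    A,B=[tuple(int(v) for v in (q-[x0,y0])*S) for q in(a,b)]
    cv2.line(z,A,B,(255,0,255),1);cv2.putText(z,str(h),A,0,.5,(0,0,255),1)
cv2.imwrite('pics/s1.png',z)
```

```text
(no output)
```

View pics/s1.png

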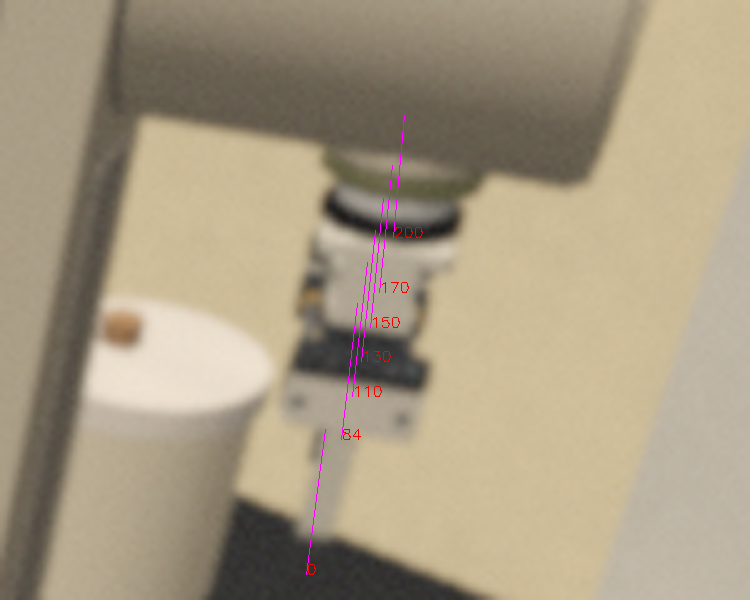

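```bash
python3 -m inch '[21,-7,-20,0.5,100, 21,-7,-60,0.5,100, 21,-7,-100,0.5,100, 21,-7,-140,0.5,100, 21,-7,-180,0.5,100, 21,-7,-215,0.5,100, 21,-7,-245,0.5,100, 21,-7,-265,0.5,100, 21,-7,-277,0.5,100, 21,-7,-285,0.5,100]' && python3 -m inch '[0,0,0,0,100, 0,0,0,0,60,0,0,0,0,50,0,0,0,0,40, 0,0,0,0,40, 0,0,0,0,40]' 25
```

```text
t: 5.53
tool_pos: [0.4303, -0.2945, 0.0142]
orientation: [-3.138, -0.12, 0.002]
force: [0.5, -0.0, 0.2]
opening: 0.0931
gripper_force: 0.0
t: 6.03
tool_pos: [0.4308, -0.2969, 0.0166]
orientation: [3.138, 0.116, 0.002]
force: [0.8, 0.0, 0.1]
opening: 0.0642
gripper_force: 0.0
```

```bash
python3 -m inch '[0,0,0,0,40,0,0,0,0,40,0,0,0,0,40,0,0,0,0,40, 0,0,10,0,40, 0,0,35,0,40, 0,0,70,0,40, 0,0,105,0,40, 0,0,140,0,40, 0,0,160,0,40]' 25; python3 -c "
from h import *
s=robot.read_state();print(s['force'],s['gripper_force'],s['opening'],s['tool_pos'])"
```

```text
t: 6.87
tool_pos: [0.4311, -0.2972, 0.1803]
orientation: [3.136, 0.116, 0.005]
force: [0.4, -0.5, -1.6]
opening: 0.0578
gripper_force: 25.0
[ 0.44902411 -0.4794856  -1.62443296] 24.996987283229828 0.057787990503450334 [ 0.43108918 -0.29723161  0.18028935]
```

```bash
python3 -m inch '[10,25,10,-1,40, 22,57,10,-3,40, 34,89,10,-5,40, 46,120,10,-7,40, 58,151,10,-9,40, 70,182,10,-11,40, 82,213,10,-13,40, 92,240,10,-13,40, 102,265,10,-13,40, 108,281,10,-13,40]' && python3 -m inch '[0,0,0,0,40,0,0,0,0,40,0,0,0,0,40]'; python3 ov.py pics/w4.png
```

```text
t: 7.7
tool_pos: [0.5383, -0.0128, 0.1855]
orientation: [-3.132, 0.237, 0.001]
force: [0.2, -0.2, -2.9]
opening: 0.0577
gripper_force: 25.0
t: 7.95
tool_pos: [0.5377, -0.0159, 0.1854]
orientation: [3.132, -0.24, -0.001]
force: [0.4, -0.3, -2.6]
opening: 0.0579
gripper_force: 25.0
(30, 118, 281) [-631.  454.]
(30, 118, 206) [-202.  309.]
(-90, -65, 96) [271. 384.]
(30, -67, 140) [257. 260.]
(-65, -118, 95) [338. 356.]
(125, -118, 95) [342.  97.]
(-65, 138, 95) [ 10. 355.]
(135, -140, 75) [373.  85.]
(-135, -140, 75) [360. 413.]
(-38, -96, 95) [309. 325.]
(98, -96, 95) [308. 141.]
(-38, -38, 95) [233. 325.]
(98, -38, 95) [220. 140.]
```

View pics/w4_raw.png

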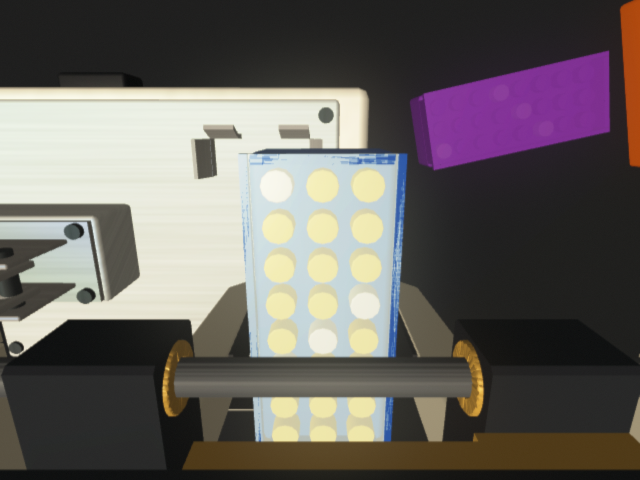

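The rack hangs upright and square in the grip, and the platform's rear-right corner is at (339,101). The nest's rear guides at (222,131) and (294,131) lie parallel to the picture's rows, so the yaw matches. I'll refine the nest position from the platform edges.

Run:
```python
from fit import *
d=np.load('pics/w4.npz');K,E=d['K'],d['E']
g=cv2.cvtColor(cv2.imread('pics/w4_raw.png'),cv2.COLOR_BGR2GRAY).astype(float);g=cv2.GaussianBlur(g,(0,0),1)
for c in(20,60,160,200,240,300,320):print(c,g[84:110,c].astype(int).tolist())
for r in(108,120,130,140):print(r,g[r,328:374].astype(int).tolist())
for S in([.52716,.09338,-.15646],[.5249,.0946,-.1487]):
  print(proj([np.r_[pt(S,q[:2]),q[2]/1e3] for q in((125,-118,95),(125,100,95),(60,-118,95),(135,-140,75),(135,100,75))],K,E).round(1).tolist())
```

```text
20 [32, 40, 66, 113, 161, 196, 216, 225, 231, 235, 239, 242, 244, 243, 233, 213, 203, 209, 222, 230, 233, 234, 234, 234, 235, 235]
60 [41, 47, 72, 116, 163, 198, 218, 227, 232, 236, 239, 242, 244, 243, 232, 213, 203, 210, 223, 231, 234, 235, 235, 235, 235, 235]
160 [34, 41, 65, 109, 156, 191, 212, 223, 228, 233, 236, 239, 242, 241, 233, 216, 206, 211, 222, 231, 235, 236, 237, 237, 236, 235]
200 [39, 45, 67, 108, 153, 188, 209, 220, 226, 231, 234, 237, 240, 239, 231, 214, 204, 209, 220, 229, 233, 235, 236, 236, 235, 235]
240 [45, 50, 67, 102, 146, 183, 205, 217, 223, 228, 231, 235, 237, 237, 228, 211, 201, 206, 218, 227, 232, 234, 235, 235, 234, 234]
300 [51, 55, 70, 102, 144, 181, 204, 216, 222, 227, 230, 233, 236, 235, 226, 208, 197, 202, 213, 223, 228, 230, 231, 232, 232, 232]
320 [51, 55, 69, 101, 143, 180, 203, 215, 221, 226, 230, 233, 235, 235, 225, 207, 196, 200, 212, 222, 227, 229, 228, 222, 207, 181]
108 [134, 154, 180, 204, 220, 227, 227, 219, 202, 180, 169, 184, 215, 235, 240, 240, 240, 240, 240, 240, 240, 240, 240, 240, 240, 240, 240, 239, 239, 239, 238, 235, 229, 222, 214
[... 187 characters left out ...]
241, 241, 241, 240, 238, 234, 228, 220, 211, 199, 187, 172, 153, 124, 92, 67, 56, 53, 53, 52]
130 [232, 232, 232, 231, 231, 231, 227, 217, 199, 178, 172, 193, 222, 238, 242, 242, 242, 242, 242, 242, 242, 242, 242, 242, 242, 242, 241, 241, 241, 240, 238, 233, 227, 218, 208, 197, 184, 168, 146, 117, 86, 65, 57, 55, 54, 54]
140 [232, 233, 233, 232, 232, 232, 228, 218, 199, 180, 181, 207, 231, 241, 243, 243, 243, 243, 243, 242, 242, 242, 241, 241, 241, 241, 241, 241, 240, 240, 237, 232, 225, 217, 206, 194, 181, 164, 140, 110, 80, 63, 57, 56, 56, 56]
[[342.1, 97.4], [2.3, 95.9], [340.4, 197.8], [373.0, 84.6], [22.9, 83.0]]
[[339.2, 99.9], [0.6, 101.2], [338.4, 200.0], [370.2, 86.6], [21.1, 88.0]]
```

Run:
```python
from fit import *
P=[];N=[];Q=[]
for i in range(8):
    s=robot.read_state();im,K,E=cam('wrist');P.append(s['tool_pos']);o=R.from_rotvec(s['orientation']).as_matrix();Q.append(np.degrees(np.arctan2(o[1,0],o[0,0])))
    c=onplane([[338.4,100.2],[20,100.2]],K,E,.095);y=c[1]-c[0];yaw=np.arctan2(-y[0],y[1]);n=pt([c[0,0],c[0,1],yaw],(-95,51));N.append([*(n-s['tool_pos'][:2])*1000,np.degrees(yaw)])
print(np.std(P,0)*1e3,np.mean(P,0),np.mean(Q));print(np.mean(N,0),np.std(N,0))
```

```text
[0.12770808 0.17882725 0.06221875] [ 0.53797025 -0.01619561  0.18563142] -8.818968297193557
[ 7.16298542 40.67876168 -8.79873763] [0.03300767 0.0068074  0.01608935]
```

```bash
python3 -m inch '[0,0,-25,0,40, 0,0,-46,0,40, 2,12,-46,0,40, 4,24,-46,0,40, 6,34,-46,0,40, 7,41,-46,0,40, 7,41,-46,0,40, 7,41,-46,0,40]' && python3 -m inch '[0,0,-6,0,40, 0,0,-12,0,40, 0,0,-18,0,40, 0,0,-24,0,40, 0,0,-28,0,40, 0,0,-28,0,40]'
```

```text
t: 9.07
tool_pos: [0.546, 0.0263, 0.1408]
orientation: [3.132, -0.237, 0.003]
force: [-0.6, 0.3, -3.1]
opening: 0.0579
gripper_force: 25.0
t: 9.57
tool_pos: [0.5449, 0.0253, 0.111]
orientation: [3.132, -0.24, -0.001]
force: [0.2, -0.1, -2.1]
opening: 0.0578
gripper_force: 25.0
```

```bash
python3 -m inch '[0,0,-1,0,40, 0,0,-2,0,40, 0,0,-2,0,40]' && python3 -m inch '[0,0,0,0,75, 0,0,0,0,75, 0,0,0,0,75, 0,0,0,0,75, 0,0,0,0,75]' && python3 -m inch '[0,0,5,0,75, -1,-4,25,0,75, -2,-12,55,0,75, -5,-25,75,0,75, -7,-45,85,0,75, -10,-65,85,0,75, -10,-65,85,0,75]'; python3 ov.py pics/w5.png >/dev/null
```

```text
t: 9.82
tool_pos: [0.5452, 0.0254, 0.1108]
orientation: [3.132, -0.24, 0.0]
force: [-6.9, -2.0, 10.5]
opening: 0.0577
gripper_force: 25.0
t: 10.23
tool_pos: [0.5452, 0.0256, 0.1095]
orientation: [3.132, -0.24, -0.0]
force: [-0.1, -0.4, 0.2]
opening: 0.0696
gripper_force: 0.0
t: 10.82
tool_pos: [0.5358, -0.0423, 0.1964]
orientation: [3.131, -0.243, 0.004]
force: [-0.2, 0.2, -0.3]
opening: 0.0696
gripper_force: 0.0
```

View pics/w5_raw.png

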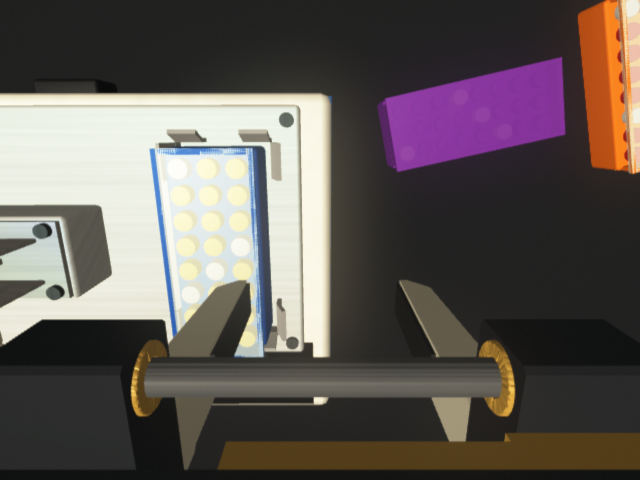

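The rack stands between the guides, with its lid's rear corners at about (151,149) and (252,148), and the fingers are clear of it. I've used all my pictures, so from here I check by numbers.

Run:
```python
from fit import *
d=np.load('pics/w5.npz');K,E=d['K'],d['E'];im=cv2.imread('pics/w5_raw.png')
n=[.5451,.0245,np.radians(-8.8)]
for z in(.146,.150,.095):print(z,proj([np.r_[pt(n,q),z] for q in((68,29),(68,-29),(0,29),(0,-29),(-60,29),(-60,-29))],K,E).round(1).tolist())
h=cv2.cvtColor(im,cv2.COLOR_BGR2HSV);m=cv2.inRange(h,(100,110,40),(125,255,255))
for r in(150,160,180,200,230,260,300,340):
    c=np.where(m[r,130:290])[0]+130;print(r,c.tolist()[:8],c.tolist()[-14:])
for c in(160,200,230,245):
    print(c,im[138:160,c].tolist())
```

```text
0.146 [[151.8, 149.3], [254.9, 149.2], [165.6, 263.5], [260.4, 263.4], [176.1, 350.0], [264.6, 349.9]]
0.15 [[148.6, 149.6], [253.6, 149.5], [163.0, 265.7], [259.4, 265.6], [173.8, 353.4], [263.7, 353.3]]
0.095 [[183.9, 146.3], [267.6, 146.2], [193.2, 240.6], [271.3, 240.6], [200.4, 314.0], [274.2, 313.9]]
150 [150, 151, 152, 153, 154, 176, 177, 178] [210, 211, 212, 213, 214, 215, 216, 218, 240, 242, 243, 244, 254, 255]
160 [151, 152, 153, 154, 155, 250, 254, 255] [151, 152, 153, 154, 155, 250, 254, 255, 256]
180 [154, 155, 156, 157, 251, 255, 256, 257] [154, 155, 156, 157, 251, 255, 256, 257]
200 [156, 157, 158, 159, 160, 252, 257, 258] [156, 157, 158, 159, 160, 252, 257, 258]
230 [160, 161, 162, 163, 253, 258, 259] [160, 161, 162, 163, 253, 258, 259]
260 [164, 165, 166, 167, 260, 261] [164, 165, 166, 167, 260, 261]
300 [169, 170, 171, 172, 258, 260, 262, 263] [169, 170, 171, 172, 258, 260, 262, 263, 264]
340 [264, 265, 266] [264, 265, 266]
160 [[232, 243, 238], [233, 244, 239], [234, 244, 240], [231, 242, 237], [184, 202, 196], [106, 119, 117], [71, 79, 82], [66, 75, 78], [66, 75, 
[... 641 characters left out ...]
0], [234, 244, 239], [233, 243, 239], [233, 244, 239], [232, 242, 238], [206, 220, 208], [131, 131, 119], [110, 95, 81], [203, 183, 160], [230, 214, 189], [235, 229, 211], [231, 213, 185], [231, 213, 186], [228, 202, 170], [228, 200, 168], [235, 230, 215], [237, 237, 228], [238, 237, 229], [236, 238, 231], [221, 243, 245]]
245 [[109, 123, 129], [110, 124, 129], [111, 125, 130], [128, 143, 145], [212, 225, 218], [232, 242, 237], [231, 241, 236], [186, 195, 183], [115, 109, 97], [106, 88, 74], [184, 156, 131], [206, 176, 147], [208, 169, 135], [213, 179, 147], [209, 167, 133], [207, 155, 119], [222, 189, 160], [233, 227, 212], [236, 234, 225], [237, 234, 227], [236, 234, 227], [235, 234, 227]]
```

Run:
```python
from fit import *
def edges(f,lo,hi,rows):
    im=cv2.GaussianBlur(cv2.imread(f),(0,0),1);h=cv2.cvtColor(im,cv2.COLOR_BGR2HSV);m=cv2.inRange(h,(100,90,40),(125,255,255));return {r:(np.where(m[r,lo:hi])[0]+lo)[[0,-1]] for r in rows}
def pred(K,E,n,z,r):
    o=[]
    for s in(29,-29):
        t=np.linspace(-.068,.068,400)*1000;uv=proj([np.r_[pt(n,(q,s)),z] for q in t],K,E);i=np.argsort(uv[:,1]);o.append(np.interp(r,uv[i,1],uv[i,0]))
    return np.array(o)
d=np.load('pics/w4.npz');e=edges('pics/w4_raw.png',225,430,(165,190,220,250,280))
n=[.53797,-.0162,np.radians(-8.8)];z=.18563+.035
for r in e:print('w4',r,e[r],pred(d['K'],d['E'],n,z,r).round(1))
d=np.load('pics/w3.npz');e=edges('pics/w3.png',280,375,(130,160,190,220,235));n=[.43076,-.2953,.07444]
for r in e:print('w3',r,e[r],pred(d['K'],d['E'],n,.051,r).round(1))
d=np.load('pics/w5.npz');e=edges('pics/w5_raw.png',130,290,(155,180,200,230,260))
for z in(.146,.149):
  for r in e:print('w5',z,r,e[r],pred(d['K'],d['E'],[.5451,.0245,np.radians(-8.8)],z,r).round(1))
```

```text
Traceback (most recent call last):
IndexError: index 0 is out of bounds for axis 0 with size 0
```

Run:
```python
from fit import *
def pred(K,E,n,z,r):
    o=[]
    for s in(29,-29):
        uv=proj([np.r_[pt(n,(q,s)),z] for q in np.linspace(-68,68,200)],K,E);i=np.argsort(uv[:,1]);o.append(np.interp(r,uv[i,1],uv[i,0]))
    return np.array(o)
def go(f,npz,lo,hi,rows,n,zs):
    d=np.load(npz);im=cv2.imread(f);m=cv2.inRange(cv2.cvtColor(im,cv2.COLOR_BGR2HSV),(98,100,40),(128,255,255))
    for r in rows:
        c=np.where(m[r,lo:hi])[0]+lo
        if len(c)>1: print(f,r,c[0],c[-1],'w',c[-1]-c[0]+1,[np.diff(pred(d['K'],d['E'],n,z,r)).round(1).tolist() for z in zs])
a=np.radians(-8.8)
go('pics/w4_raw.png','pics/w4.npz',225,430,(165,190,220,250,280,310),[.53797,-.0162,a],[.2206,.2236])
go('pics/w3.png','pics/w3.npz',280,375,(130,160,190,220,235),[.43076,-.2953,.07444],[.051,.054])
go('pics/w5_raw.png','pics/w5.npz',130,290,(160,180,200,230,260,300),[.5451,.0245,a],[.146,.149])
```

```text
pics/w4_raw.png 165 398 406 w 9 [[168.6], [172.5]]
pics/w4_raw.png 190 397 405 w 9 [[165.5], [169.4]]
pics/w4_raw.png 220 395 403 w 9 [[161.9], [165.6]]
pics/w4_raw.png 280 393 395 w 3 [[154.5], [158.2]]
pics/w4_raw.png 310 391 397 w 7 [[150.9], [154.4]]
pics/w3.png 130 302 303 w 2 [[54.5], [54.9]]
pics/w3.png 190 305 355 w 51 [[52.2], [52.6]]
pics/w5_raw.png 160 151 257 w 107 [[102.3], [103.7]]
pics/w5_raw.png 180 154 257 w 104 [[100.9], [102.3]]
pics/w5_raw.png 200 156 258 w 103 [[99.4], [100.8]]
pics/w5_raw.png 230 160 260 w 101 [[97.2], [98.6]]
pics/w5_raw.png 260 164 261 w 98 [[95.0], [96.4]]
pics/w5_raw.png 300 169 264 w 96 [[92.1], [93.4]]
```

Run:
```python
from fit import *
s=robot.read_state();print(s['q'].round(2) if hasattr(s['q'],'round') else s['q'],s['tool_pos'])
n=[.5451,.0245,np.radians(-8.8)]
for r,t in((90,1.45),(90,1.1),(90,.78),(90,.4),(90,.2),(90,0.)):
    y=185+r*np.sin(t);print(t,((pt(n,(0,y))-np.array(s['tool_pos'][:2]))*1000).round(0),round(156+r*np.cos(t)-19,0))
im,K,E=cam('top');print(onplane([160,207],K,E,0))
d=np.load('pics/w2.npz');print(onplane([[30,114],[135,134]],d['K'],d['E'],.170))
print([pt(n,(0,185+k)).round(3).tolist() for k in (50,124)])
```

```text
[-0.17 -0.03  1.7  -0.    1.47  1.55] [ 0.53542829 -0.04076707  0.19551814]
1.45 [ 52. 336.] 148.0
1.1 [ 50. 327.] 178.0
0.78 [ 48. 311.] 201.0
0.4 [ 43. 283.] 220.0
0.2 [ 41. 266.] 225.0
0.0 [ 38. 248.] 227.0
[[5.92607528e-01 4.54211784e-01 2.22044605e-16]]
[[0.59297241 0.33301274 0.17      ]
 [0.58333587 0.25535417 0.17      ]]
[[0.581, 0.257], [0.592, 0.33]]
```

```bash
python3 -m inch '[0,0,40,7,50, 0,0,80,14,50, 0,0,120,21,50, 0,0,160,28,50, 5,30,160,35,50, 10,60,160,42,50, 16,95,160,49,50, 21,130,160,56,50, 26,165,160,63,50, 31,200,160,70,50]' && python3 -m inch '[5,35,0,7,50, 10,70,0,14,50, 16,105,0,20,50, 21,136,0,20,50, 21,136,0,20,50]'; python3 -c "
from h import *
s=robot.read_state();o=R.from_rotvec(s['orientation']).as_matrix();print(s['tool_pos'],np.degrees(np.arctan2(o[1,0],o[0,0])))"
```

```text
t: 11.75
tool_pos: [0.5657, 0.1635, 0.3541]
orientation: [-2.697, -1.609, 0.001]
force: [0.7, -0.7, 0.2]
opening: 0.0469
gripper_force: 0.0
t: 12.17
tool_pos: [0.5857, 0.3033, 0.3521]
orientation: [-2.376, -2.051, 0.003]
force: [0.6, -0.1, -0.3]
opening: 0.0465
gripper_force: 0.0
[0.58565456 0.30325192 0.35209324] 81.61467539254579
```

```bash
python3 -m inch '[2,-8,-40,0,50, 2,-8,-80,0,50, 2,-8,-120,0,50, 2,-8,-155,0,50, 2,-8,-180,0,50, 2,-8,-195,0,50, 2,-8,-204,0,50, 2,-8,-204,0,50]' && python3 -m inch '[0,0,0,0,15, 0,0,0,0,15, 0,0,0,0,15, 0,0,0,0,15, 0,0,0,0,15, 0,0,0,0,15]' 15; python3 -c "
from h import *
s=robot.read_state();print(s['tool_pos'],s['force'])"
```

```text
t: 12.83
tool_pos: [0.5873, 0.2884, 0.1475]
orientation: [-2.383, -2.045, 0.007]
force: [0.4, 0.3, -0.6]
opening: 0.0465
gripper_force: 0.0
t: 13.33
tool_pos: [0.5873, 0.2896, 0.1525]
orientation: [-2.381, -2.045, 0.003]
force: [-14.8, -0.5, 9.9]
opening: 0.0216
gripper_force: 15.0
[0.58732565 0.28961219 0.15253797] [-14.82801636  -0.52178944   9.94368683]
```

```bash
python3 -m inch '[-1,-1,8,0,15, -2,-4,16,0,15, -2,-7,24,0,15, -3,-10,32,0,15, -4,-15,39,0,15, -4,-20,45,0,15, -5,-26,51,0,15, -6,-32,57,0,15]' 15; python3 -c "
from h import *
s=robot.read_state();print(s['tool_pos'],s['force'])"
```

```text
t: 14.0
tool_pos: [0.5821, 0.2563, 0.2086]
orientation: [-2.383, -2.045, 0.002]
force: [-7.7, 1.2, -3.4]
opening: 0.0215
gripper_force: 15.0
[0.58212828 0.25628743 0.2085887 ] [-7.65872539  1.19157719 -3.41848028]
```

```bash
python3 -m inch '[-2,-6,3,0,15, -3,-12,6,0,15, -4,-18,8,0,15, -5,-24,10,0,15, -6,-30,12,0,15, -7,-36,13,0,15, -8,-43,14,0,15, -9,-49,14,0,15, -9,-53,14,0,15, -9,-53,14,0,15]' 20; python3 -c "
from h import *
s=robot.read_state();p=s['tool_pos'];print(p,s['force']);print(np.arctan2((p[1]-.2073)/.988,p[2]+.019-.156))"
```

```text
t: 14.83
tool_pos: [0.5738, 0.2023, 0.2241]
orientation: [2.385, 2.044, 0.0]
force: [-9.7, -2.0, 5.9]
opening: 0.022
gripper_force: 20.0
[0.57384367 0.20226987 0.22408011] [-9.66145387 -2.00794845  5.89344238]
-0.058399464433027494
```

```bash
python3 -m inch '[0,-3,0,0,15, 0,-6,0,0,15, 0,-6,0,0,15]' 20; python3 -c "
from h import *
s=robot.read_state();p=s['tool_pos'];print(p,s['force']);print(np.arctan2((p[1]-.2073)/.988,p[2]+.019-.156))"
```

```text
t: 15.08
tool_pos: [0.573, 0.1967, 0.2236]
orientation: [-2.384, -2.044, 0.002]
force: [-14.6, -0.9, 6.0]
opening: 0.0218
gripper_force: 20.0
[0.57299612 0.19669504 0.22359443] [-14.6260204   -0.85205659   6.04275271]
-0.12332539103526577
```

```bash
cat > red.py <<'E'
from fit import *
n=[.5451,.0245,np.radians(-8.8)]
def P(K,E,t,r):return proj(np.r_[pt(n,(0,185+r*np.sin(t))),.156+r*np.cos(t)/1e3],K,E)[0].round(1)
im0=cv2.imread('pics/side0.png');c=read_camera('side');K,E=c['K'],c['extrinsics']
for im in(im0,c['image']):
    h=cv2.cvtColor(im,cv2.COLOR_BGR2HSV);m=cv2.inRange(h,(0,170,60),(6,255,255))|cv2.inRange(h,(174,170,60),(180,255,255));m[:,:150]=0;m[:,330:]=0
    p=np.argwhere(m)[:,::-1];print(len(p));
    if len(p):
        print(p.min(0),p.max(0),p.mean(0))
        for r in range(p[:,1].min(),p[:,1].max()+1,6):
            q=p[p[:,1]==r,0]
            if len(q):print(r,q.min(),q.max(),end='; ')
print([(t,P(K,E,t,50).tolist(),P(K,E,t,125).tolist()) for t in(0,.1,.3,.6)])
E
python3 red.py
```

```text
197
[229 229] [237 254] [233.02538071 241.21319797]
229 230 235; 235 229 236; 241 230 236; 247 230 237; 253 231 237; 144
[228 228] [236 254] [231.19444444 241.11111111]
228 230 232; 234 228 233; 240 228 233; 246 229 233; 252 230 234; [(0, [234.1, 255.2], [231.9, 229.3]), (0.1, [232.3, 255.9], [227.1, 231.1]), (0.3, [228.7, 257.9], [217.8, 235.9]), (0.6, [223.9, 261.8], [205.1, 246.0])]
```

```bash
python3 -m inch '[1,5,0,0,50, 1,5,0,0,50, 1,5,0,0,50, 1,5,0,0,50, 1,5,30,0,50, 1,5,70,0,50, 1,5,110,0,50, 1,40,120,0,20, 1,75,120,0,0, 1,80,120,0,0]' 20; python3 red.py
```

```text
t: 15.97
tool_pos: [0.5755, 0.2818, 0.3438]
orientation: [-2.382, -2.048, -0.008]
force: [0.5, 0.1, -1.3]
opening: 0.0313
gripper_force: 0.0
197
[229 229] [237 254] [233.02538071 241.21319797]
229 230 235; 235 229 236; 241 230 236; 247 230 237; 253 231 237; 197
[229 229] [238 254] [233.07614213 241.3857868 ]
229 230 234; 235 229 236; 241 229 236; 247 230 237; 253 231 237; [(0, [234.1, 255.2], [231.9, 229.3]), (0.1, [232.3, 255.9], [227.1, 231.1]), (0.3, [228.7, 257.9], [217.8, 235.9]), (0.6, [223.9, 261.8], [205.1, 246.0])]
```

The handle reads the same as the original shut pose, so the clamp is locked. Next comes the start button.

```bash
python3 -m inch '[-15,-20,5,7,0, -30,-45,5,14,0, -45,-70,5,21,0, -60,-95,5,28,0, -75,-120,5,35,0, -90,-145,5,42,0, -105,-170,5,49,0, -120,-192,5,56,0, -135,-215,5,63,0, -149,-237,5,70,0]' && python3 -m inch '[0,0,-35,7,0, 0,0,-70,14,0, 0,0,-105,20,0, 0,0,-140,20,0, 0,0,-140,20,0, 0,0,-140,20,0]'; python3 -c "
from h import *
s=robot.read_state();o=R.from_rotvec(s['orientation']).as_matrix();p=s['tool_pos'];print(p,np.degrees(np.arctan2(o[1,0],o[0,0])),s['force'],s['opening']);print((np.array([.4268,.0449,.096])-p)*1000)"; python3 red.py | sed -n 4,5p
```

```text
t: 16.85
tool_pos: [0.425, 0.0386, 0.3464]
orientation: [0.772, 3.045, -0.001]
force: [0.2, -0.7, 0.3]
opening: 0.0004
gripper_force: 0.0
t: 17.35
tool_pos: [0.4245, 0.0399, 0.2053]
orientation: [-0.242, -3.128, 0.001]
force: [-0.4, 0.7, 1.0]
opening: 0.0005
gripper_force: 0.0
[0.42454675 0.03993932 0.20530825] 171.15709674156815 [-0.447352    0.68868192  0.96631899] 0.0005310152099832425
[   2.25325489    4.96067737 -109.30824577]
[229 229] [237 254] [233.04639175 241.30927835]
229 230 234; 235 229 236; 241 230 236; 247 230 237; 253 232 237; [(0, [234.1, 255.2], [231.9, 229.3]), (0.1, [232.3, 255.9], [227.1, 231.1]), (0.3, [228.7, 257.9], [217.8, 235.9]), (0.6, [223.9, 261.8], [205.1, 246.0])]
```

```bash
python3 -m inch '[2,5,-40,0,0, 2,5,-75,0,0, 2,5,-95,0,0, 2,5,-104,0,0, 2,5,-108,0,0, 2,5,-111,0,0, 2,5,-113,0,0, 2,5,-113,0,0]' && python3 -m inch '[0,0,-2,0,0, 0,0,-3,0,0, 0,0,-3,0,0]'
```

```text
t: 18.07
tool_pos: [0.43, 0.0455, 0.0956]
orientation: [0.24, 3.129, 0.0]
force: [1.0, 0.7, 2.3]
opening: 0.0007
gripper_force: 1.0
t: 18.32
tool_pos: [0.4296, 0.0456, 0.0918]
orientation: [0.24, 3.129, 0.0]
force: [3.1, -0.7, 4.0]
opening: 0.0001
gripper_force: 2.1
```

```bash
python3 -m inch '[0,0,-1,0,0, 0,0,-2,0,0, 0,0,-3,0,0, 0,0,-3,0,0]' && python3 -m inch '[0,0,-1,0,0, 0,0,-2,0,0,0,0,-2,0,0]'
```

```text
t: 18.65
tool_pos: [0.4297, 0.0456, 0.0905]
orientation: [0.239, 3.13, 0.0]
force: [-5.4, -0.1, 23.0]
opening: 0.0005
gripper_force: 11.5
t: 18.9
tool_pos: [0.4299, 0.0456, 0.0901]
orientation: [0.239, 3.129, -0.0]
force: [-13.3, -0.3, 40.5]
opening: 0.0007
gripper_force: 20.0
```

```bash
python3 -m inch '[0,0,4,0,0, 0,0,12,0,0, 0,0,40,0,0, -10,0,80,0,0, -40,0,120,0,0, -60,0,150,0,0, -60,0,150,0,0]'; python3 red.py | sed -n 4,5p
python3 - <<'E'
from fit import *
# whole-scene check: top view change around shaker, flask, cups, orange rack
im,K,E=cam('top');a=cv2.imread('pics/top0.png')
for n,(x0,y0,x1,y1) in dict(flask=(135,185,180,225),cups=(365,125,408,170),orange=(408,168,445,226),purp=(350,185,404,215)).items():
    print(n,cv2.absdiff(im,a)[y0:y1,x0:x1].mean().round(2))
im=cv2.GaussianBlur(im,(0,0),.7);h=cv2.cvtColor(im,cv2.COLOR_BGR2HSV);m=cv2.inRange(h,(100,90,50),(125,255,255));m[:,340:]=0
p=np.argwhere(m)[:,::-1];print('blue px',len(p),p.min(0) if len(p) else '',p.max(0) if len(p) else '')
n=[.5451,.0245,np.radians(-8.8)]
print(proj([np.r_[pt(n,q),.146] for q in((68,29),(68,-29),(-68,-29),(-68,29))],K,E).round(1).tolist())
E
```

```text
t: 19.48
tool_pos: [0.3679, 0.0458, 0.2422]
orientation: [0.239, 3.125, 0.001]
force: [0.2, -0.3, 0.8]
opening: 0.0004
gripper_force: 0.0
[229 229] [237 254] [233.08247423 241.27319588]
229 230 234; 235 229 236; 241 230 236; 247 230 237; 253 232 237; [(0, [234.1, 255.2], [231.9, 229.3]), (0.1, [232.3, 255.9], [227.1, 231.1]), (0.3, [228.7, 257.9], [217.8, 235.9]), (0.6, [223.9, 261.8], [205.1, 246.0])]
flask 1.82
cups 1.31
orange 1.67
purp 1.69
blue px 0  
[[298.2, 189.3], [319.6, 192.6], [311.8, 242.6], [290.2, 239.3]]
```

Run:
```python
from fit import *
c=read_camera('side');K,E,im=c['K'],c['extrinsics'],c['image']
n=[.5451,.0245,np.radians(-8.8)]
Q=[(x,y) for x in(-68,68) for y in(29,-29)]
for z in(.095,.146):print(z,[(q,proj(np.r_[pt(n,q),z],K,E)[0].round(0).tolist()) for q in Q])
h=cv2.cvtColor(im,cv2.COLOR_BGR2HSV);m=cv2.inRange(h,(100,80,30),(128,255,255));m[:,:225]=0;m[:,350:]=0;m[320:]=0
for x in range(250,345,6):
    r=np.where(m[:,x])[0]
    if len(r):print(x,r.min(),r.max(),len(r),end=' | ')
```

```text
0.095 [((-68, 29), [302.0, 284.0]), ((-68, -29), [320.0, 276.0]), ((68, 29), [276.0, 259.0]), ((68, -29), [293.0, 252.0])]
0.146 [((-68, 29), [302.0, 268.0]), ((-68, -29), [321.0, 261.0]), ((68, 29), [275.0, 243.0]), ((68, -29), [293.0, 237.0])]
280 253 260 8 | 286 256 265 10 | 292 262 271 10 | 298 267 273 7 | 304 269 276 8 | 310 267 275 9 | 316 265 273 9 |
```

```bash
python3 -c "
from plant import job
print(job.close_job())"
```

```text
the job is handed in; nothing more can be done
None
```

The job is handed in after about 20 s of robot time, with no verdict shown: the blue rack is seated in the nest, the clamp is locked with the handle at its shut stop, and the start button was pressed fully down (about 40 N at the fingertips) and released. The flask, cups and orange rack show no change from the first picture; that the pad presses on the lid is inferred from the handle, not seen.

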